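# Empty the topping shaker

### The arm

A 6-joint arm with a two-finger parallel gripper is mounted at the origin on the work surface. World frame = base frame: x ahead of the robot, y to its left, z up, the work surface at z = 0. Lengths are in m, angles in degrees, forces in N, time in s.
With the tool pointing down it reaches from about 0.4 to 0.825 m from the base axis. Payload 7 kg.
Tool frame: the origin (TCP) lies on the centre line of the jaws, within the pads' length; the fingertips stand 17 mm ahead of it and the grasp point (between the pads) lies 2 mm behind it; z points along the fingers, y is the direction in which the jaws open and shut (so a half turn about z gives the same grasp; the last joint's range is limited). The gripper opens to 88 mm and grips with 3 to 60 N. Pads are 19 mm wide; open, the fingers measure 130 mm over their backs; the gripper's body (78 mm by 193 mm) begins 47 mm behind the grasp point.
Start: joints at [-55.457, 20.546, 0.682, 0, -70.136, -16.507], TCP at [0.209, -0.642, 0.244] pointing down, gripper open.
Joint ranges: [-176.03, 176.03], [-82.01, 121.73], [-58.28, 71.71], [-173.87, 95.51], [-174.79, -0.11], [-173.66, 173.66]. Speed limits (degrees/s): [136.94, 136.94, 172.46, 180, 180, 180].

### API

Orientations are given as [roll, pitch, yaw] about the fixed x, y, z axes, in that order (R = Rz(yaw) Ry(pitch) Rx(roll)).
In Python, from plant import telemetry, vision, close_job, recognise, silhouettes, place_of gives the robot as it stands.
- The arm moves only by the shell command python3 -m handwheel 'ROWS'. ROWS is JSON, a list that holds one entry, the list of rows, each a list of 5 numbers: the shift along the tool's x, y, z in m, then the turn about the tool's z in rad, then the closure, from 0 (fully open) to 1 (shut). In form: [[[tx, ty, tz, yaw, gripper], ...]]. A call has 1 to 20 rows; each row shifts and turns the commanded pose from where the row before left it, along the tool's axes as they then stand; what a row does not reach is not made up. A row lasts 1/12 s, in which the tool goes at most 41.7 mm and 7.16 degrees, less where a joint would pass 70% of its speed; a pose out of reach is approached as far as the arm can. A call with a gripper value outside its range is refused whole. The fingers move at their own pace and stop on an object; the grip force is fixed at half the most. Time passes only in rows, so rows that do not move let the fingers close. It gives the time, the measured TCP pose, the force and the opening at its end, in the units of the state.
- telemetry.get_obs(): the state, without advancing time (a new reading comes with each control period).
- vision.snapshot(name): name is "side" or "top" or "wrist"; returns a dict with "color" (480x640x3 uint8, red, green, blue), "mtx" (3x3 intrinsics, pixels), "cam_to_world" (4x4, takes a point from camera to world coordinates); the wrist camera has in their place "tool_from_camera" (4x4, takes a point from camera to tool coordinates, whose origin is the TCP and whose axes are the flange's). Camera axes: x right, y down, z forward; pixel columns grow to the right and rows downward; lengths in m; the calibration is good to about 2 mm. The wrist camera is an equidistant fisheye: a pixel r from the principal point sees the ray r / f radians off the axis. A picture is of the moment at which its call begins: read the wrist's pose just before it. There is no depth.
- close_job(): hands the job in, once; it reports no verdict.
Trained networks look in a picture, given as the dict that the camera call returned (one of the last four; its "shot" number tells which), for a name from the list of things; names that differ only in an ending like _2 or _b are one class to them, and where a whole thing is asked for, a point or a joint stands for the part that bears it (a point fixed in the world has none). Each returns a list of dicts, best first, with "conf" (0 to 1); they miss things now and then, are a little off and sometimes report something else, mostly with a low value. They report only what shows in the picture. A call takes as long as a camera call. They do not tell look-alikes from the thing itself.
- recognise(name, picture): "xy" ([column, row] in pixels, amid what is visible of it).
- silhouettes(name, picture): "region" (480x640 bool, what is visible of it) and "xy" ([column, row] in pixels, amid what is visible of it).
- place_of(name, picture): "xy" ([column, row] in pixels: a listed point, or the origin of a listed thing).
The state is a dict: "clock": time; "joint_pos": joint angles; "qvel": joint speeds; "tau": joint torques, N m; "tool_pos": TCP position; "orientation": TCP orientation; "force": force on the tool from outside, world axes, zero at the start; "moment": the same for the moment, N m; "opening": finger opening in m.
Only numpy, scipy, OpenCV 4.12 (cv2) and the standard library are available. Lean on these libraries where they do the work, as an engineer would, in place of code of your own. Each camera call takes 0.05 s, during which the arm holds its last target.

### The job

Unscrew the round perforated metal cap of the clear shaker jar that hangs in the wooden tipping stand, a quarter turn counter-clockwise, and set it right way up on the stand's cork pad. Then tip the open jar over by its red crank handle so that both hazelnuts left inside drop into the white bowl on the stand.

Things in the scene. Friction and masses are not known exactly. Their poses are not given: they have to be found in the camera images.
- stand: Fixed wooden stand; origin on the counter below the jar's middle, z up. In its frame (mm): board x -90..90, y -215..170, top z 20. White bowl fixed at (0, 85): rim dia 140 at z 68, floor z 25. Cork pad dia 90 at (20, -145), top z 23. Jar: clear, dia 48, upright at (0, 0), rim z 180, cannot spin. Two posts at x -50 and 50, 12 by 28, tops z 145. Loose kitchenware stays 25 or more off the board.
- crank (a point): Mid-grip of the red crank bar (dia 12 mm, 55 long, parallel to stand x, pinch from above across y). Moves with the jar about the axis along stand x through (0, 0, 135), radius 70; starts at (-112, -49, 184) with the jar upright, swings over the top to the stop at 120 degrees, (-112, 68, 153). Jar's mouth tips to +y. About 2 N moves it; it stays where left. Nuts roll out beyond 105 degrees.
- cap: Perforated aluminium cap on the jar, round, dia 65 mm, 29 tall, 50 g. Origin: centre of its underside (skirt edge), at stand z 156 while on the jar; z points out of its flat top. Grip across the diameter at any yaw. Locked at the start; 60 to 105 degrees counter-clockwise from above frees it to lift straight off. It turns easily and does not rise as it turns; clockwise it meets a stop.
- nut_a: One of two loose whole hazelnuts inside the jar, a ball of 20 mm diameter, 10 g; origin at its centre.
- nut_b: The other hazelnut, the same.
Things that resemble listed ones, but are neither listed nor needed, are in the scene too. Of the things that look like the cap, the middle-sized one is meant.

How it is judged (in metres and radians):
On the way:
1. the cap is off and stands right way up on the cork pad, with both hazelnuts still in the jar (x of cap in the frame of stand between -0.005 and 0.045 m and y of cap in the frame of stand between -0.17 and -0.12 m and z of cap in the frame of stand below 0.028 m and angle between cap's own z axis and vertical below 0.175 rad and horizontal distance between each of nut_a, nut_b and stand below 0.03 m), for 0.2 s.
At the end, for the whole second after the job is handed in: The cap stands at rest on the cork pad, right way up within 10 degrees, its centre within 25 mm of the pad's centre along each stand axis; both hazelnuts lie in the bowl (within 50 mm of its centre along each stand axis, below 60 mm). The jar may stay tipped or be turned back (x of cap in the frame of stand between -0.005 and 0.045 m and y of cap in the frame of stand between -0.17 and -0.12 m and z of cap in the frame of stand below 0.028 m and angle between cap's own z axis and vertical below 0.175 rad and linear speed of cap below 0.02 m/s and x of nut_a in the frame of stand between -0.05 and 0.05 m and y of nut_a in the frame of stand between 0.035 and 0.135 m and z of each of nut_a, nut_b in the frame of stand below 0.06 m and x of nut_b in the frame of stand between -0.05 and 0.05 m and y of nut_b in the frame of stand between 0.035 and 0.135 m); the robot touches nothing.
It also fails if it takes over 58 s, if anything falls off the work surface, if the arm or the gripper's body presses on something with over 40 N, if the wrist force passes 120 N, or if a joint passes its speed limit or range.

## Working session

There is one attempt and no reset: what is moved stays moved. The work goes in short steps, Python scripts to look and compute and a shell command to move; the robot and the scene stay as the last step left them, time stands still between calls to the robot, and variables do not carry over. Pictures are saved under pics/ and viewed, and the job is handed in when it is done.

```bash
ls; mkdir -p pics
cat > h.py <<'E'
import numpy as np, cv2
from plant import telemetry, vision, close_job, recognise, silhouettes, place_of
def save(p,n): cv2.imwrite('pics/'+n,cv2.cvtColor(p['color'],cv2.COLOR_RGB2BGR))
def ray(p,uv):
    K=p['mtx'];T=np.array(p['cam_to_world'])
    d=np.linalg.inv(K)@np.array([uv[0],uv[1],1.]);d=T[:3,:3]@d
    return T[:3,3],d/np.linalg.norm(d)
def atz(p,uv,z):
    o,d=ray(p,uv);return o+d*(z-o[2])/d[2]
def tri(rs):
    A=0;b=0
    for o,d in rs:
        M=np.eye(3)-np.outer(d,d);A=A+M;b=b+M@o
    x=np.linalg.solve(A,b);return x,[np.linalg.norm((np.eye(3)-np.outer(d,d))@(x-o)) for o,d in rs]
def proj(p,X):
    T=np.linalg.inv(np.array(p['cam_to_world']));c=T[:3,:3]@np.array(X)+T[:3,3];u=p['mtx']@c;return u[:2]/u[2]
E
python3 - <<'E'
from h import *
s=telemetry.get_obs();print({k:np.round(v,3) for k,v in s.items()})
for n in('top','side'):
    p=vision.snapshot(n);save(p,n+'0.png')
    print(n,np.round(p['mtx'],1).tolist(),np.round(p['cam_to_world'],3).tolist())
    for t in('cap','stand','crank','nut_a'):
        print(t,[(np.round(r['xy'],1).tolist(),round(r['conf'],2)) for r in place_of(t,p)])
E
```

```text
pics
{'clock': np.float64(0.0), 'joint_pos': array([-5.5458e+01,  2.0590e+01,  6.3200e-01, -1.9000e-02, -7.0136e+01,
       -1.6508e+01]), 'qvel': array([ 0.074, -0.126,  0.102,  0.054,  0.094, -0.069]), 'tau': array([-1.0000e-03, -5.8272e+01,  2.9305e+01,  6.9970e+00,  7.0000e-03,
       -0.0000e+00]), 'tool_pos': array([ 0.209, -0.641,  0.243]), 'orientation': array([ 1.79905e+02, -1.00000e-02, -1.61972e+02]), 'force': array([-0.17 , -0.569, -0.106]), 'moment': array([ 0.001, -0.001, -0.019]), 'opening': np.float64(0.088)}
top [[565.1, 0.0, 316.1], [0.0, 565.1, 234.3], [0.0, 0.0, 1.0]] [[-0.014, -0.984, 0.18, 0.375], [-1.0, 0.015, 0.001, 0.01], [-0.004, -0.18, -0.984, 1.168], [0.0, 0.0, 0.0, 1.0]]
cap [([251.2, 361.2], 0.89), ([282.8, 228.5], 0.87), ([258.7, 142.7], 0.6)]
stand [([290.0, 245.9], 0.64)]
crank [([281.2, 230.9], 0.21)]
nut_a []
side [[607.1, 0.0, 322.2], [0.0, 607.1, 246.8], [0.0, 0.0, 1.0]] [[-0.967, 0.149, -0.204, 0.818], [0.253, 0.525, -0.813, 0.954], [-0.014, -0.838, -0.545, 0.774], [0.0, 0.0, 0.0, 1.0]]
cap [([337.4, 257.5], 0.95), ([220.6, 369.7], 0.67)]
stand [([334.8, 323.2], 0.9), ([369.8, 214.4], 0.44)]
crank [([368.4, 212.7], 0.97), ([337.3, 255.6], 0.7)]
nut_a []
```

View pics/top0.png

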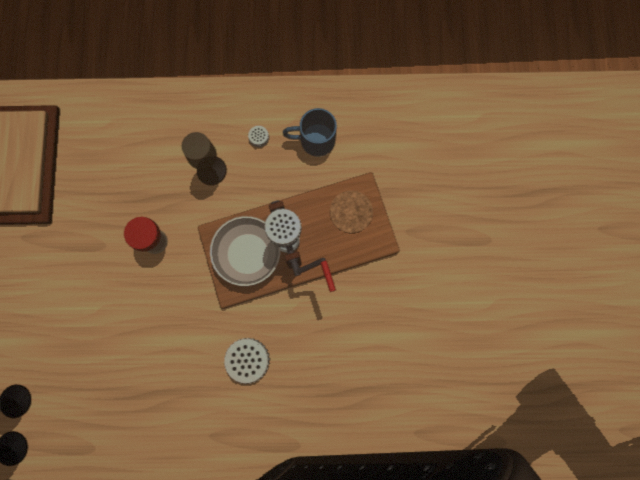

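View pics/side0.png

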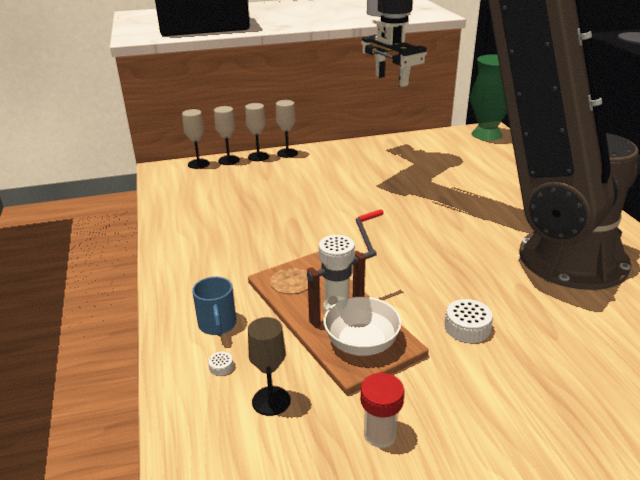

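The top view shows the board with corners at about (199,229), (373,174), (398,250) and (221,306). The jar cap is at (283,228), the red grip at (328,275), the cork at (351,212) and the bowl at (245,252). The decoys are the large cap at (246,361), the small one at (258,135) and the red-lidded jar. I'll fit the stand pose from both views.

```bash
cat > fit.py <<'E'
from h import *
from scipy.optimize import least_squares
pt=vision.snapshot('top');ps=vision.snapshot('side')
def cent(m):
    c=max(cv2.findContours(m.astype(np.uint8),0,1)[0],key=cv2.contourArea);M=cv2.moments(c);return M['m10']/M['m00'],M['m01']/M['m00'],M['m00']
obs=[]
def add(p,uv,X,w=1):obs.append((p,np.array(uv),np.array(X)/1e3,w))
reds={}
for n,p,box in(('t',pt,(300,250,345,300)),('s',ps,(350,200,390,228))):
    im=p['color'].astype(int);r=(im[...,0]>110)&(im[...,1]<70)&(im[...,2]<70)
    k=np.zeros_like(r);k[box[1]:box[3],box[0]:box[2]]=1;m=r&k
    print('red',n,cent(m)); reds[n]=cent(m)[:2]
    add(p,cent(m)[:2],(-112,-49,184))
for c,X in(((199,229),(90,170,20)),((373,174),(90,-215,20)),((398,250),(-90,-215,20)),((221,306),(-90,170,20))): add(pt,c,X,.7)
for n,p in(('t',pt),('s',ps)):
    for r in silhouettes('cap',p): print('capsil',n,np.round(r['xy'],1),r['region'].sum(),round(r['conf'],2))
add(pt,(283,226),(0,0,185)); add(ps,(337,244),(0,0,185)); add(pt,(351,212),(20,-145,23)); 
for n,p in(('t',pt),('s',ps)):
    s=[(np.round(r['xy'],1).tolist(),round(r['conf'],2)) for r in place_of('cap',p)];print(s)
def W(q,X):
    c,s=np.cos(q[2]),np.sin(q[2]);return np.array([q[0]+c*X[0]-s*X[1],q[1]+s*X[0]+c*X[1],X[2]])
f=lambda q:np.concatenate([w*(proj(p,W(q,X))-uv) for p,uv,X,w in obs])
s=least_squares(f,[.4,.05,.3],loss='soft_l1')
print(s.x,np.degrees(s.x[2]));print(np.round(f(s.x).reshape(-1,2),1))
q=s.x
x,e=tri([ray(pt,reds['t']),ray(ps,reds['s'])]);print('crank tri',x,e)
for n,X in dict(cap=(0,0,156),pad=(20,-145,23),crank=(-112,-49,184),crank120=(-112,68,153)).items():print(n,np.round(W(q,np.array(X)/1e3),4))
im=cv2.cvtColor(pt['color'],4);im2=cv2.cvtColor(ps['color'],4)
for X in[(90,170,20),(90,-215,20),(-90,-215,20),(-90,170,20),(0,0,185),(-84.5,-49,184),(-139.5,-49,184),(20,-145,23)]+[(70*np.cos(a),85+70*np.sin(a),68) for a in np.arange(0,6.3,.5)]+[(32.5*np.cos(a),32.5*np.sin(a),185) for a in np.arange(0,6.3,.5)]:
    for i,p in((im,pt),(im2,ps)):
        u=proj(p,W(q,np.array(X)/1e3));cv2.circle(i,tuple(int(round(v)) for v in u),1,(0,255,0),-1)
a=cv2.resize(im[150:330,180:420],None,fx=2.5,fy=2.5,interpolation=2);b=cv2.resize(im2[190:390,230:450],None,fx=2.5,fy=2.5,interpolation=2)
cv2.imwrite('pics/fit_t.png',a);cv2.imwrite('pics/fit_s.png',b);np.save('q.npy',q)
E
python3 fit.py
```

```text
red t (328.15181518151815, 276.0836083608361, 151.5)
red s (370.80898876404495, 215.3071161048689, 89.0)
capsil t [282.5 231.1] 1045 0.93
capsil t [245.7 359.3] 1642 0.68
capsil t [259.3 138.4] 365 0.58
capsil s [220.5 365.3] 520 0.9
capsil s [466.7 319.8] 1757 0.83
[([282.0, 229.3], 0.94), ([261.8, 141.1], 0.77), ([249.7, 359.3], 0.76)]
[([337.0, 256.7], 0.85), ([460.9, 330.0], 0.8), ([221.4, 368.8], 0.66)]
[0.57081159 0.07034545 0.29582721] 16.949650644220103
[[ 0.1  1.8]
 [-0.1 -0.4]
 [-1.9 -2.2]
 [-0.6 -2.1]
 [ 1.7  1. ]
 [-0.5  2.2]
 [-0.5  0.3]
 [-1.5 -1. ]
 [ 0.2 -0.5]]
crank tri [ 0.47962425 -0.00844493  0.18410424] [np.float64(0.0016325105254258974), np.float64(0.0016325105254259042)]
cap [0.5708 0.0703 0.156 ]
pad [ 0.6322 -0.0625  0.023 ]
crank [ 0.478  -0.0092  0.184 ]
crank120 [0.4439 0.1027 0.153 ]
```

View pics/fit_t.png

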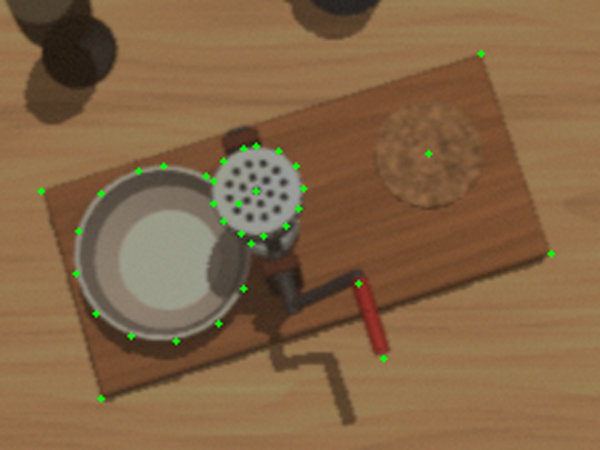

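View pics/fit_s.png

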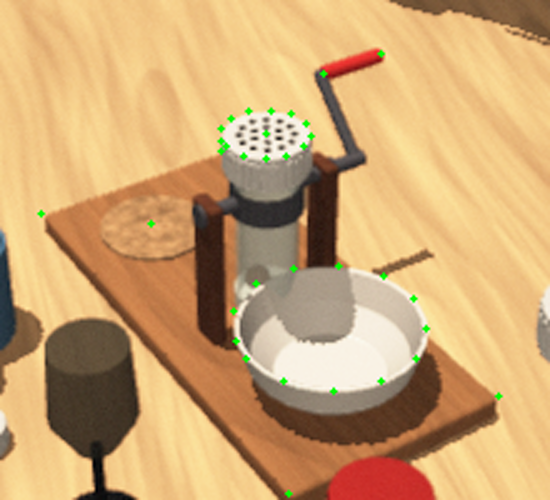

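The fit overlays both views to within 1–2 px. The stand sits at (0.571, 0.070) with yaw 16.95°, and the triangulated crank comes out at z 0.184, as it should. The jaw axis is already about parallel to stand y, so I'll fly over the cap.

```bash
python3 -m handwheel '[[[-0.014,0.014,0,0,0],[-0.028,0.028,0,0,0],[-0.028,0.028,0,0,0],[-0.028,0.028,0,0,0],[-0.028,0.028,0,0,0],[-0.028,0.028,0,0,0],[-0.028,0.028,0,0,0],[-0.028,0.028,0,0,0],[-0.028,0.028,0,0,0],[-0.028,0.028,0,0,0],[-0.028,0.028,0,0,0],[-0.028,0.028,0,0,0],[-0.028,0.028,0,0,0],[-0.028,0.028,0,0,0],[-0.028,0.028,0,0,0],[-0.028,0.028,0,0,0],[-0.028,0.028,0,0,0],[-0.028,0.028,0,0,0],[-0.028,0.028,0,0,0],[-0.028,0.028,0,0,0]]]'
cat > go.py <<'E'
import sys
from h import *
from scipy.spatial.transform import Rotation as Ro
q=np.load('q.npy');s=telemetry.get_obs()
R=Ro.from_euler('xyz',s['orientation'],degrees=True).as_matrix()
X=np.array([float(v) for v in sys.argv[1:4]])/1e3
c,sn=np.cos(q[2]),np.sin(q[2]);w=np.array([q[0]+c*X[0]-sn*X[1],q[1]+sn*X[0]+c*X[1],X[2]])
p=s['tool_pos'];a=np.degrees(np.arctan2(R[1,1],R[0,1])-q[2])%180
d=p-np.r_[q[:2],0]
print('clock',s['clock'],'pos',np.round(p,4),'stand mm',np.round([1e3*(c*d[0]+sn*d[1]),1e3*(-sn*d[0]+c*d[1]),1e3*d[2]],1),'ori',np.round(s['orientation'],1),'q',np.round(s['joint_pos'],1),'F',np.round(s['force'],1),'op',round(s['opening'],4))
print('target',np.round(w,4),'tool delta',np.round(R.T@(w-p),4),'jaw angle in stand',round(a,1))
E
python3 go.py 0 0 230
```

```text
clock: 2.47
tool_pos: [0.5596, 0.0485, 0.244]
orientation: [180.0, 0.0, -161.9]
force: [0.8, -1.2, 0.8]
opening: 0.0877
clock 2.4667 pos [0.5596 0.0485 0.244 ] stand mm [-17.1 -17.7 244. ] ori [ 180.     0.  -161.9] q [ 24.9   9.9 -13.8   0.  -66.2 -96.9] F [ 0.8 -1.2  0.8] op 0.0877
target [0.5708 0.0703 0.23  ] tool delta [-0.0174  0.0173  0.014 ] jaw angle in stand 91.1
```

```bash
python3 -m handwheel '[[[-0.009,0.009,0.007,0,0],[-0.0084,0.0083,0.007,0,0],[0,0,0,0,0],[0,0,0,0,0]]]'
python3 go.py 0 0 175
python3 - <<'E'
from h import *
p=vision.snapshot('wrist');save(p,'w1.png');print(p['mtx'],np.round(p['tool_from_camera'],3).tolist())
p=vision.snapshot('side');save(p,'s1.png')
E
```

```text
clock: 2.8
tool_pos: [0.5697, 0.068, 0.2287]
orientation: [-180.0, -0.1, -161.9]
force: [0.9, 0.0, 0.0]
opening: 0.0878
clock 2.8 pos [0.5697 0.068  0.2287] stand mm [ -1.8  -2.  228.7] ori [-1.800e+02 -1.000e-01 -1.619e+02] q [ 26.3  11.7 -13.6  -0.  -64.8 -98.3] F [0.9 0.  0. ] op 0.0878
target [0.5708 0.0703 0.175 ] tool delta [-0.0019  0.0019  0.0537] jaw angle in stand 91.1
[[371.64829954   0.         322.38040197]
 [  0.         371.64829954 236.16449225]
 [  0.           0.           1.        ]] [[0.0, -0.958, -0.287, 0.078], [1.0, 0.0, 0.0, -0.0], [0.0, -0.287, 0.958, -0.142], [0.0, 0.0, 0.0, 1.0]]
```

View pics/w1.png

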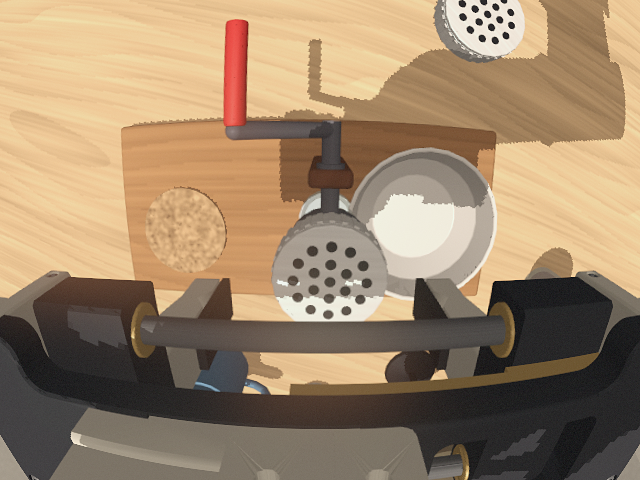

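View pics/s1.png

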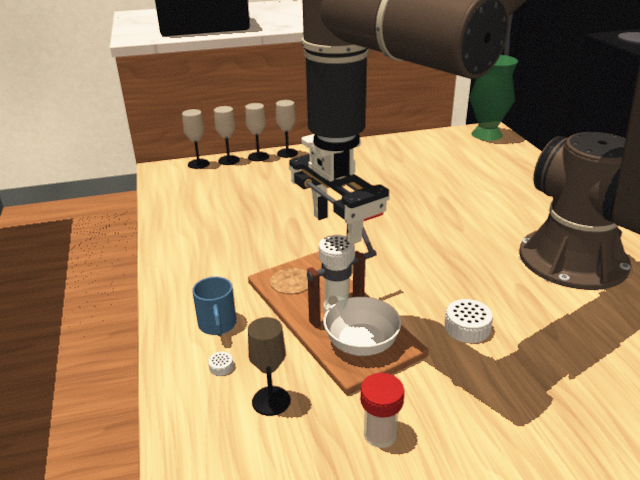

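The cap is centred between the jaws at about (330,275), and nothing is in the way. I'll go down and close.

```bash
python3 -m handwheel '[[[-0.0009,0.0009,0.012,0,0],[-0.0009,0.0009,0.015,0,0],[0,0,0.015,0,0],[0,0,0.011,0,0],[0,0,0,0,0],[0,0,0,0,0],[0,0,0,0,0]]]'
python3 go.py 0 0 175
```

```text
clock: 3.48
tool_pos: [0.5719, 0.0702, 0.1776]
orientation: [-180.0, 0.1, -162.0]
force: [-0.8, -0.5, -0.0]
opening: 0.0874
clock 3.4833 pos [0.5719 0.0702 0.1776] stand mm [  1.   -0.5 177.6] ori [-1.80e+02  1.00e-01 -1.62e+02] q [ 26.5  14.3 -17.4   0.  -58.3 -98.5] F [-0.8 -0.5 -0. ] op 0.0874
target [0.5708 0.0703 0.175 ] tool delta [0.001  0.0005 0.0026] jaw angle in stand 91.1
```

```bash
python3 -m handwheel '[[[0.0005,0,0.0015,0,0.4],[0,0,0,0,0.7],[0,0,0,0,1],[0,0,0,0,1],[0,0,0,0,1],[0,0,0,0,1],[0,0,0,0,1],[0,0,0,0,1]]]'
python3 go.py 0 0 175
```

```text
clock: 4.15
tool_pos: [0.5711, 0.0705, 0.1754]
orientation: [-180.0, 0.0, -162.0]
force: [-1.3, 0.5, 3.8]
opening: 0.0639
clock 4.15 pos [0.5711 0.0705 0.1754] stand mm [  0.3   0.  175.4] ori [-180.    0. -162.] q [ 26.5  14.3 -17.6   0.  -58.  -98.5] F [-1.3  0.5  3.8] op 0.0639
target [0.5708 0.0703 0.175 ] tool delta [ 0.0003 -0.      0.0004] jaw angle in stand 91.1
```

Gripped at 64 mm. Now I'll turn it about 86° counter-clockwise from above, which is negative about tool z.

```bash
python3 -m handwheel '[[[0,0,0,-0.05,1],[0,0,0,-0.1,1],[0,0,0,-0.1,1],[0,0,0,-0.1,1],[0,0,0,-0.1,1],[0,0,0,-0.1,1],[0,0,0,-0.1,1],[0,0,0,-0.1,1],[0,0,0,-0.1,1],[0,0,0,-0.1,1],[0,0,0,-0.1,1],[0,0,0,-0.1,1],[0,0,0,-0.1,1],[0,0,0,-0.1,1],[0,0,0,-0.1,1],[0,0,0,-0.05,1],[0,0,0,0,1],[0,0,0,0,1]]]'
python3 go.py 0 0 175
python3 - <<'E'
from h import *
print(telemetry.get_obs()['moment'])
p=vision.snapshot('side');cv2.imwrite('pics/s2.png',cv2.cvtColor(cv2.resize(p['color'][180:340,250:450],None,fx=3,fy=3),4))
E
```

```text
clock: 5.65
tool_pos: [0.5713, 0.0704, 0.1754]
orientation: [-180.0, -0.0, -76.1]
force: [0.1, 0.2, 4.2]
opening: 0.0642
clock 5.65 pos [0.5713 0.0704 0.1754] stand mm [ 5.000e-01 -1.000e-01  1.754e+02] ori [-180.    -0.   -76.1] q [ 26.5  14.3 -17.6   0.  -58.  -12.6] F [0.1 0.2 4.2] op 0.0642
target [0.5708 0.0703 0.175 ] tool delta [-0.0001  0.0005  0.0004] jaw angle in stand 176.9
[0.07627315 0.06529664 0.02309914]
```

View pics/s2.png

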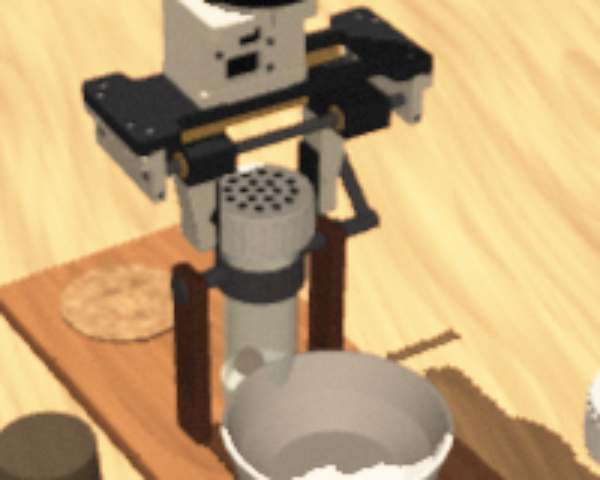

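The turn moment is tiny, so I'll lift gently.

```bash
python3 -m handwheel '[[[0,0,-0.003,0,1],[0,0,-0.005,0,1],[0,0,-0.005,0,1],[0,0,-0.005,0,1],[0,0,0,0,1],[0,0,0,0,1]]]'
python3 go.py 0 0 235
```

```text
clock: 6.2
tool_pos: [0.5707, 0.0702, 0.1934]
orientation: [180.0, 0.0, -76.0]
force: [-0.2, -0.3, -1.2]
opening: 0.0641
clock 6.2 pos [0.5707 0.0702 0.1934] stand mm [-1.000e-01 -1.000e-01  1.934e+02] ori [180.   0. -76.] q [ 26.5  13.4 -16.3  -0.  -60.3 -12.5] F [-0.2 -0.3 -1.2] op 0.0641
target [0.5708 0.0703 0.235 ] tool delta [-0.0001 -0.0001 -0.0416] jaw angle in stand 177.0
```

The cap is off and held. I'll lift it higher, then check clearance to the mug near the pad.

```bash
python3 -m handwheel '[[[0,0,-0.01,0,1],[0,0,-0.015,0,1],[0,0,-0.01,0,1],[0,0,0,0,1]]]'
python3 go.py 20 -145 225
python3 - <<'E'
from h import *
q=np.load('q.npy')
p=vision.snapshot('top');save(p,'t3.png');c,s=np.cos(q[2]),np.sin(q[2])
for uv in((318,111),(318,118),(318,150),(300,130),(336,125),(286,132)):
  for z in(0,.08,.095):
    d=(atz(p,uv,z)-np.r_[q[:2],0])*1e3;print(uv,z,np.round([c*d[0]+s*d[1],-s*d[0]+c*d[1]]))
E
```

```text
clock: 6.53
tool_pos: [0.5721, 0.0706, 0.2308]
orientation: [-179.8, 0.0, -76.0]
force: [0.3, 1.0, 0.2]
opening: 0.0641
clock 6.5333 pos [0.5721 0.0706 0.2308] stand mm [ 1.300e+00 -2.000e-01  2.308e+02] ori [-179.8    0.   -76. ] q [ 26.5  11.7 -13.3   0.  -64.8 -12.5] F [0.3 1.  0.2] op 0.0641
target [ 0.6322 -0.0625  0.225 ] tool delta [ 0.1437 -0.0261  0.0059] jaw angle in stand 177.0
(318, 111) 0 [ 261. -150.]
(318, 111) 0.08 [ 229. -140.]
(318, 111) 0.095 [ 223. -138.]
(318, 118) 0 [ 245. -145.]
(318, 118) 0.08 [ 214. -135.]
(318, 118) 0.095 [ 209. -133.]
(318, 150) 0 [ 176. -123.]
(318, 150) 0.08 [ 150. -114.]
(318, 150) 0.095 [ 145. -113.]
(300, 130) 0 [231. -99.]
(300, 130) 0.08 [201. -92.]
(300, 130) 0.095 [195. -91.]
(336, 125) 0 [ 218. -177.]
(336, 125) 0.08 [ 189. -165.]
(336, 125) 0.095 [ 183. -163.]
(286, 132) 0 [236. -69.]
(286, 132) 0.08 [206. -64.]
(286, 132) 0.095 [200. -63.]
```

View pics/t3.png

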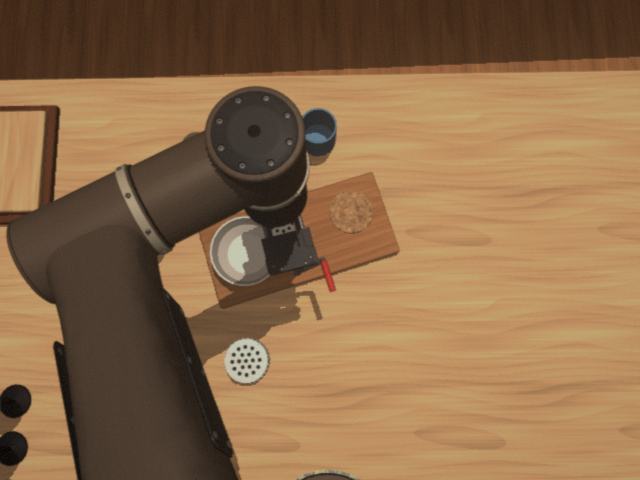

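The mug starts at stand x ≥ 145 and the gripper body reaches only 116, so that's clear. Moving over the pad.

```bash
python3 -m handwheel '[[[0.013,-0.0026,0,0,1],[0.026,-0.0047,0,0,1],[0.026,-0.0047,0,0,1],[0.026,-0.0047,0,0,1],[0.026,-0.0047,0,0,1],[0.018,-0.0032,0,0,1],[0.008,-0.0014,0,0,1],[0,0,0,0,1],[0,0,0.02,0,1],[0,0,0.03,0,1],[0,0,0.03,0,1],[0,0,0.025,0,1],[0,0,0.015,0,1],[0,0,0.005,0,1],[0,0,0,0,1],[0,0,0,0,1]]]'
python3 go.py 20 -145 42.5
```

```text
clock: 7.92
tool_pos: [0.6311, -0.0618, 0.1037]
orientation: [-180.0, -0.0, -76.0]
force: [0.5, 0.3, 0.2]
opening: 0.0644
clock 7.9167 pos [ 0.6311 -0.0618  0.1037] stand mm [  19.1 -143.9  103.7] ori [-180.   -0.  -76.] q [ 12.   23.4 -14.7   0.  -51.9   2. ] F [0.5 0.3 0.2] op 0.0644
target [ 0.6322 -0.0625  0.0425] tool delta [ 0.001  -0.0009  0.0612] jaw angle in stand 177.1
```

```bash
python3 -m handwheel '[[[0.001,-0.0009,0.015,0,1],[0,0,0.02,0,1],[0,0,0.013,0,1],[0,0,0.004,0,1],[0,0,0,0,1],[0,0,0,0,1]]]'
python3 go.py 20 -145 42.5
```

```text
clock: 8.42
tool_pos: [0.6328, -0.0627, 0.0525]
orientation: [-179.9, -0.0, -76.0]
force: [0.3, 0.1, -0.1]
opening: 0.0643
clock 8.4167 pos [ 0.6328 -0.0627  0.0525] stand mm [  20.5 -145.3   52.5] ori [-179.9   -0.   -76. ] q [ 11.9  26.9 -17.1   0.  -45.9   2.1] F [ 0.3  0.1 -0.1] op 0.0643
target [ 0.6322 -0.0625  0.0425] tool delta [-0.0003  0.0005  0.01  ] jaw angle in stand 177.1
```

```bash
python3 -m handwheel '[[[0,0,0.004,0,1],[0,0,0.003,0,1],[0,0,0.002,0,1],[0,0,0.0005,0,1],[0,0,0,0,1],[0,0,0,0,1]]]'
python3 go.py 20 -145 42.5
python3 - <<'E'
from h import *
p=vision.snapshot('side');cv2.imwrite('pics/s4.png',cv2.cvtColor(cv2.resize(p['color'][180:340,230:430],None,fx=3,fy=3),4))
E
```

```text
clock: 8.92
tool_pos: [0.6321, -0.0628, 0.0424]
orientation: [-180.0, -0.0, -76.0]
force: [-1.3, 0.5, 4.3]
opening: 0.0645
clock 8.9167 pos [ 0.6321 -0.0628  0.0424] stand mm [  19.8 -145.2   42.4] ori [-180.   -0.  -76.] q [ 11.9  27.6 -17.6   0.  -44.8   2.1] F [-1.3  0.5  4.3] op 0.0645
target [ 0.6322 -0.0625  0.0425] tool delta [-0.0003 -0.0001 -0.0001] jaw angle in stand 177.0
```

View pics/s4.png

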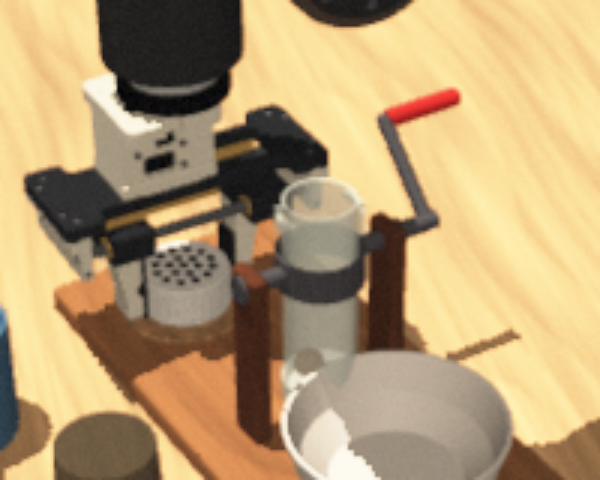

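The cap is upright on the cork with 4 N of contact, and the jar is open with nuts visible. I'll release, pause, and lift straight up.

```bash
python3 -m handwheel '[[[0,0,0,0,0.5],[0,0,0,0,0],[0,0,0,0,0],[0,0,0,0,0],[0,0,0,0,0],[0,0,-0.01,0,0],[0,0,-0.02,0,0],[0,0,-0.03,0,0],[0,0,-0.03,0,0],[0,0,-0.03,0,0],[0,0,-0.03,0,0],[0,0,-0.03,0,0],[0,0,-0.015,0,0],[0,0,-0.005,0,0],[0,0,0,0,0]]]'
python3 go.py -112 -49 235
python3 - <<'E'
from h import *
p=vision.snapshot('side');cv2.imwrite('pics/s5.png',cv2.cvtColor(cv2.resize(p['color'][180:340,230:430],None,fx=3,fy=3),4))
p=vision.snapshot('top');cv2.imwrite('pics/t5.png',cv2.cvtColor(cv2.resize(p['color'][120:320,180:420],None,fx=3,fy=3),4))
E
```

```text
clock: 10.22
tool_pos: [0.6324, -0.0629, 0.2439]
orientation: [-179.8, -0.0, -76.0]
force: [-0.2, 0.4, -0.7]
opening: 0.0879
clock 10.2167 pos [ 0.6324 -0.0629  0.2439] stand mm [  20.1 -145.4  243.9] ori [-179.8   -0.   -76. ] q [ 11.9  16.7  -4.8   0.  -68.3   2.1] F [-0.2  0.4 -0.7] op 0.0879
target [ 0.478  -0.0092  0.235 ] tool delta [-0.0894  0.1369  0.0084] jaw angle in stand 177.0
```

View pics/s5.png

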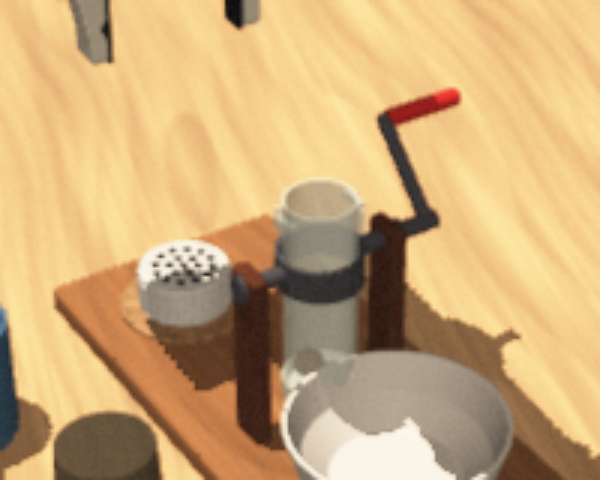

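View pics/t5.png

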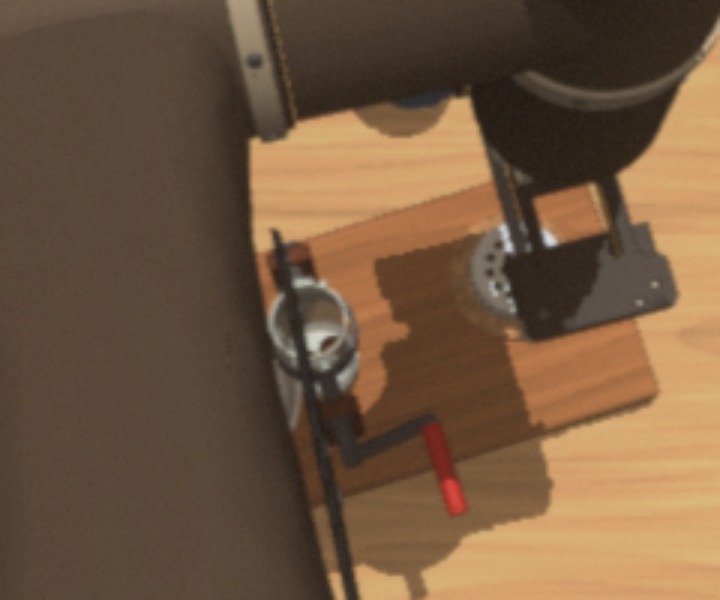

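The cap sits on the cork, both nuts are still in the jar, and the crank hasn't moved. Next I'll go above the crank and turn the jaws to close across stand y.

```bash
python3 -m handwheel '[[[-0.01,0.015,0,0,0],[-0.02,0.03,0,0,0],[-0.02,0.03,0,0,0],[-0.02,0.03,0,0,0],[-0.0125,0.02,0,0,0],[-0.007,0.012,0,0.1,0],[0,0,0,0.12,0],[0,0,0,0.12,0],[0,0,0,0.12,0],[0,0,0,0.12,0],[0,0,0,0.12,0],[0,0,0,0.12,0],[0,0,0,0.12,0],[0,0,0,0.12,0],[0,0,0,0.12,0],[0,0,0,0.12,0],[0,0,0,0.12,0],[0,0,0,0.1,0],[0,0,0,0,0],[0,0,0,0,0]]]'
python3 go.py -112 -49 182
python3 - <<'E'
from h import *
p=vision.snapshot('wrist');save(p,'w6.png')
E
```

```text
clock: 11.98
tool_pos: [0.4767, -0.0093, 0.2404]
orientation: [180.0, -0.1, -162.9]
force: [-0.8, -0.2, -0.1]
opening: 0.0876
clock 11.9833 pos [ 0.4767 -0.0093  0.2404] stand mm [-113.2  -48.7  240.4] ori [ 1.800e+02 -1.000e-01 -1.629e+02] q [ 22.6   1.8 -23.6  -0.  -64.8 -95.5] F [-0.8 -0.2 -0.1] op 0.0876
target [ 0.478  -0.0092  0.182 ] tool delta [-0.0014 -0.0003  0.0584] jaw angle in stand 90.1
```

View pics/w6.png

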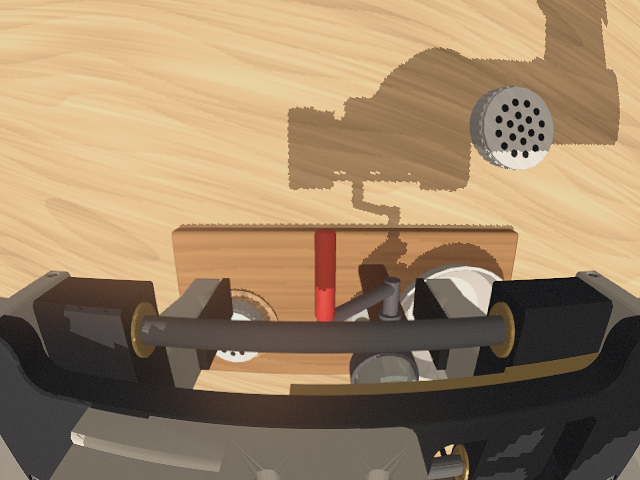

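The red bar is centred between the jaws at column 325 and parallel to the pads. I'll go down and pinch.

```bash
python3 -m handwheel '[[[-0.001,0,0.015,0,0],[0,0,0.02,0,0],[0,0,0.015,0,0],[0,0,0.0075,0,0],[0,0,0,0,0],[0,0,0,0,0.5],[0,0,0,0,1],[0,0,0,0,1],[0,0,0,0,1],[0,0,0,0,1],[0,0,0,0,1],[0,0,0,0,1],[0,0,0,0,1],[0,0,0,0,1],[0,0,0,0,1]]]'
python3 go.py -112 -49 182
```

```text
clock: 13.28
tool_pos: [0.4782, -0.0088, 0.1841]
orientation: [180.0, -0.0, -163.1]
force: [0.6, -1.1, -0.2]
opening: 0.0264
clock 13.2833 pos [ 0.4782 -0.0088  0.1841] stand mm [-111.6  -48.8  184.1] ori [ 180.    -0.  -163.1] q [ 22.6   4.8 -28.4  -0.  -56.9 -95.7] F [ 0.6 -1.1 -0.2] op 0.0264
target [ 0.478  -0.0092  0.182 ] tool delta [ 0.0004 -0.0002  0.0021] jaw angle in stand 89.9
```

```bash
python3 -m handwheel '[[[0,0,0.002,0,1],[0,0,0,0,1],[0,0,0,0,1],[0,0,0,0,1],[0,0,0,0,1]]]'
python3 go.py -112 -49 182
python3 - <<'E'
import numpy as np
a0=np.arctan2(49,-49)
for th in range(0,126,10):
    a=a0-np.radians(th);print(th,np.round(70*np.array([np.cos(a),np.sin(a)]),1))
E
```

```text
clock: 13.7
tool_pos: [0.4778, -0.0077, 0.1816]
orientation: [179.9, -0.0, -163.1]
force: [-3.6, 8.5, 0.4]
opening: 0.0111
clock 13.7 pos [ 0.4778 -0.0077  0.1816] stand mm [-111.7  -47.5  181.6] ori [ 179.9   -0.  -163.1] q [ 22.6   4.9 -28.5  -0.1 -56.6 -95.7] F [-3.6  8.5  0.4] op 0.0111
target [ 0.478  -0.0092  0.182 ] tool delta [ 0.0003 -0.0015 -0.0004] jaw angle in stand 89.9
0 [-49.5  49.5]
10 [-40.2  57.3]
20 [-29.6  63.4]
30 [-18.1  67.6]
40 [-6.1 69.7]
50 [ 6.1 69.7]
60 [18.1 67.6]
70 [29.6 63.4]
80 [40.2 57.3]
90 [49.5 49.5]
100 [57.3 40.2]
110 [63.4 29.6]
120 [67.6 18.1]
```

Pinched at 11 mm. Now I'll swing along the arc, the first 40° first, with tool y along stand +y and tool z down.

```bash
python3 -m handwheel '[[[0,0.0031,-0.0026,0,1],[0,0.0031,-0.0026,0,1],[0,0.0031,-0.0026,0,1],[0,0.0035,-0.002,0,1],[0,0.0035,-0.002,0,1],[0,0.0036,-0.0021,0,1],[0,0.0038,-0.0014,0,1],[0,0.0038,-0.0014,0,1],[0,0.0039,-0.0014,0,1],[0,0.004,-0.0007,0,1],[0,0.004,-0.0007,0,1],[0,0.004,-0.0007,0,1],[0,0,0,0,1],[0,0,0,0,1]]]'
python3 go.py -112 -6 202.7
python3 - <<'E'
from h import *
p=vision.snapshot('side');cv2.imwrite('pics/s7.png',cv2.cvtColor(cv2.resize(p['color'][150:340,230:430],None,fx=3,fy=3),4))
E
```

```text
clock: 14.87
tool_pos: [0.4659, 0.0323, 0.2041]
orientation: [-179.9, 0.1, -163.1]
force: [-2.3, -3.5, 7.4]
opening: 0.0109
clock 14.8667 pos [0.4659 0.0323 0.2041] stand mm [-111.5   -5.8  204.1] ori [-1.799e+02  1.000e-01 -1.631e+02] q [ 2.830e+01  2.400e+00 -2.800e+01  1.000e-01 -5.950e+01 -1.014e+02] F [-2.3 -3.5  7.4] op 0.0109
target [0.4654 0.032  0.2027] tool delta [ 0.0005 -0.0002  0.0014] jaw angle in stand 90.0
```

View pics/s7.png

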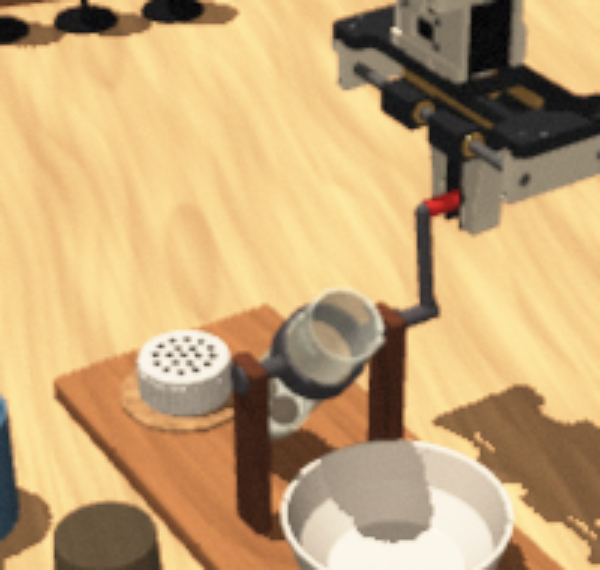

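The jar has tipped about 40° and both nuts are still in it. I'll go on to about 90° and hold the pinch there.

```bash
python3 -m handwheel '[[[0,0.0041,0.0004,0,1],[0,0.0041,0.0003,0,1],[0,0.0041,0.0003,0,1],[0,0.004,0.0007,0,1],[0,0.004,0.0007,0,1],[0,0.004,0.0007,0,1],[0,0.0038,0.0014,0,1],[0,0.0038,0.0014,0,1],[0,0.0039,0.0014,0,1],[0,0.0035,0.002,0,1],[0,0.0035,0.002,0,1],[0,0.0036,0.0021,0,1],[0,0.0031,0.0026,0,1],[0,0.0031,0.0026,0,1],[0,0.0031,0.0026,0,1],[0,0,0,0,1],[0,0,0,0,1]]]'
python3 go.py -112 49.5 182.5
```

```text
clock: 16.33
tool_pos: [0.4497, 0.0862, 0.1818]
orientation: [-180.0, 0.1, -163.1]
force: [0.4, -1.8, 4.0]
opening: 0.0112
clock 16.3333 pos [0.4497 0.0862 0.1818] stand mm [-111.2   50.5  181.8] ori [-1.800e+02  1.000e-01 -1.631e+02] q [  35.6    2.8  -30.8    0.   -56.3 -108.7] F [ 0.4 -1.8  4. ] op 0.0112
target [0.4492 0.085  0.1825] tool delta [ 0.0008 -0.001  -0.0007] jaw angle in stand 90.0
```

Tracking the arc to within 1 mm. Now I'll go slowly from 90° to about 119°.

```bash
python3 -m handwheel '[[[0,0.002,0.0023,0,1],[0,0.002,0.0023,0,1],[0,0.002,0.0023,0,1],[0,0.0018,0.0024,0,1],[0,0.0015,0.0026,0,1],[0,0.0015,0.0026,0,1],[0,0.0015,0.0027,0,1],[0,0.0015,0.0027,0,1],[0,0.0011,0.0029,0,1],[0,0.001,0.0029,0,1],[0,0.001,0.0029,0,1],[0,0.0007,0.002,0,1],[0,0,0,0,1],[0,0,0,0,1],[0,0,0,0,1],[0,0,0,0,1],[0,0,0,0,1],[0,0,0,0,1]]]'
python3 go.py -112 67.6 151.1
python3 - <<'E'
from h import *
p=vision.snapshot('side');cv2.imwrite('pics/s8.png',cv2.cvtColor(cv2.resize(p['color'][150:390,230:430],None,fx=2.5,fy=2.5),4))
print([(np.round(r['xy']),r['conf']) for r in recognise('nut_a',p)])
p=vision.snapshot('top');cv2.imwrite('pics/t8.png',cv2.cvtColor(cv2.resize(p['color'][120:320,180:420],None,fx=3,fy=3),4))
E
```

```text
clock: 17.83
tool_pos: [0.4445, 0.1033, 0.1507]
orientation: [180.0, 0.0, -163.1]
force: [-1.6, 4.8, 4.0]
opening: 0.011
clock 17.8333 pos [0.4445 0.1033 0.1507] stand mm [-111.2   68.4  150.7] ori [ 180.     0.  -163.1] q [  37.9    4.7  -33.5   -0.   -51.8 -111. ] F [-1.6  4.8  4. ] op 0.011
target [0.444  0.1024 0.1511] tool delta [ 0.0008 -0.0008 -0.0004] jaw angle in stand 89.9
[]
```

View pics/s8.png

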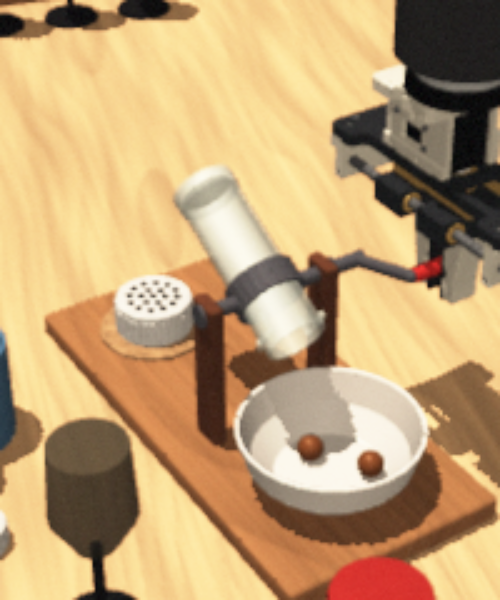

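View pics/t8.png

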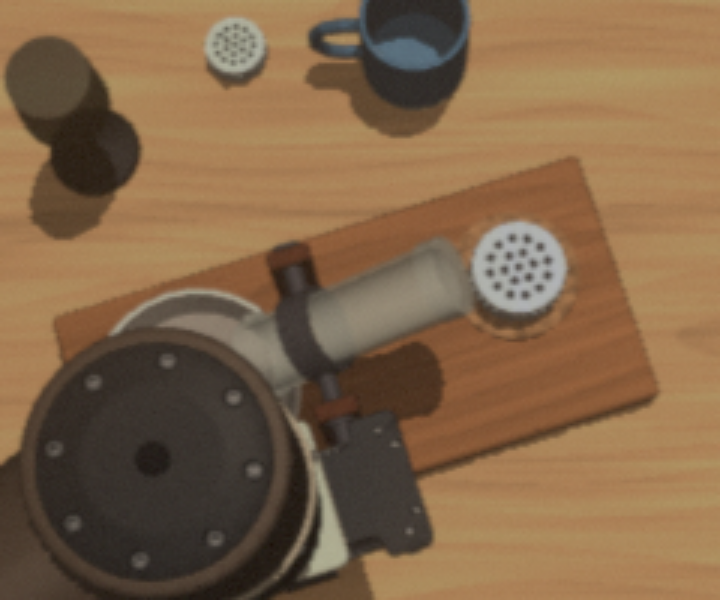

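Both nuts are in the white bowl and the cap is on the cork. I'll release and withdraw straight up.

```bash
python3 -m handwheel '[[[0,0,0,0,0.6],[0,0,0,0,0.6],[0,0,0,0,0.6],[0,0,0,0,0.6],[0,0,0,0,0.6],[0,0,-0.005,0,0.6],[0,0,-0.015,0,0.6],[0,0,-0.025,0,0.6],[0,0,-0.025,0,0.6],[0,0,-0.025,0,0.6],[0,0,-0.015,0,0.6],[0,0,-0.005,0,0.6],[0,0,0,0,0.6],[0,0,0,0,0.6],[0,0,0,0,0.6]]]'
python3 go.py -112 68 260
python3 - <<'E'
from h import *
q=np.load('q.npy');c,s=np.cos(q[2]),np.sin(q[2])
def st(w):
    d=(w-np.r_[q[:2],0])*1e3;return np.round([c*d[0]+s*d[1],-s*d[0]+c*d[1]])
p=vision.snapshot('side');cv2.imwrite('pics/s9.png',cv2.cvtColor(cv2.resize(p['color'][150:390,230:430],None,fx=2.5,fy=2.5),4))
for r in recognise('nut_a',p): print('nut',np.round(r['xy']),round(r['conf'],2),st(atz(p,r['xy'],.035)))
for n in('side','top'):
    p=vision.snapshot(n)
    for r in place_of('cap',p): print('cap',n,np.round(r['xy']),round(r['conf'],2),st(atz(p,r['xy'],.023)))
E
```

```text
clock: 19.23
tool_pos: [0.4437, 0.1025, 0.2643]
orientation: [-180.0, -0.1, -163.1]
force: [1.0, -0.9, -0.2]
opening: 0.0347
clock 19.2333 pos [0.4437 0.1025 0.2643] stand mm [-112.2   67.8  264.3] ori [-1.800e+02 -1.000e-01 -1.631e+02] q [  37.9   -1.5  -23.6   -0.   -68.  -111. ] F [ 1.  -0.9 -0.2] op 0.0347
target [0.4439 0.1027 0.26  ] tool delta [-0.0002  0.0002  0.0043] jaw angle in stand 89.9
nut [350. 322.] 0.64 [-1. 49.]
nut [377. 337.] 0.49 [-18. 110.]
cap side [221. 367.] 0.95 [248.  16.]
cap side [465. 332.] 0.9 [-173.  174.]
cap side [291. 279.] 0.65 [  18. -146.]
cap top [351. 211.] 0.96 [  22. -145.]
cap top [248. 359.] 0.91 [-202.  145.]
cap top [258. 143.] 0.63 [222.  -3.]
```

View pics/s9.png

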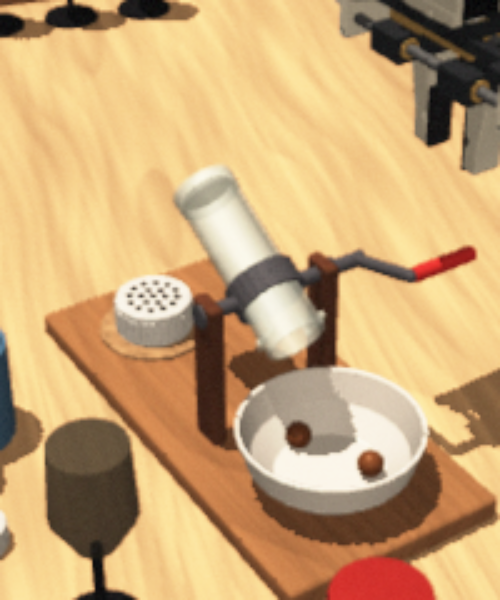

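The robot is clear. One nut shifted slightly between views, so I'll let time pass and check that it has settled.

```bash
cat > chk.py <<'E'
from h import *
q=np.load('q.npy');c,s=np.cos(q[2]),np.sin(q[2])
p=vision.snapshot('side')
m=(p['color'].astype(int)[300:360,325:400]);m=((m[...,0]>m[...,2]*1.8)&(m[...,0]<170)).astype(np.uint8)
n,l,st,ce=cv2.connectedComponentsWithStats(m)
for i in range(1,n):
    if st[i,4]>20:
        uv=ce[i]+[325,300];d=(atz(p,uv,.035)-np.r_[q[:2],0])*1e3;print(st[i,4],np.round(uv,1),np.round([c*d[0]+s*d[1],-s*d[0]+c*d[1]]))
E
python3 chk.py
python3 -m handwheel '[[[0,0,0,0,0.6],[0,0,0,0,0.6],[0,0,0,0,0.6],[0,0,0,0,0.6],[0,0,0,0,0.6],[0,0,0,0,0.6],[0,0,0,0,0.6],[0,0,0,0,0.6],[0,0,0,0,0.6],[0,0,0,0,0.6],[0,0,0,0,0.6],[0,0,0,0,0.6]]]'
python3 chk.py
python3 -m handwheel '[[[0,0,0,0,0.6],[0,0,0,0,0.6],[0,0,0,0,0.6],[0,0,0,0,0.6],[0,0,0,0,0.6],[0,0,0,0,0.6],[0,0,0,0,0.6],[0,0,0,0,0.6],[0,0,0,0,0.6],[0,0,0,0,0.6],[0,0,0,0,0.6],[0,0,0,0,0.6]]]'
python3 chk.py
```

```text
51 [330.9 301.6] [ -3. -23.]
76 [348.9 323.6] [ 3. 51.]
70 [377.8 335.3] [-23. 107.]
574 [372.7 352.8] [ 12. 139.]
clock: 20.58
tool_pos: [0.4443, 0.1028, 0.2655]
orientation: [-180.0, -0.0, -163.1]
force: [0.8, 0.2, -0.1]
opening: 0.0348
51 [330.9 301.6] [ -3. -23.]
76 [348.9 323.6] [ 3. 51.]
71 [377.8 335.4] [-23. 107.]
575 [372.6 352.8] [ 12. 139.]
clock: 21.63
tool_pos: [0.4443, 0.1028, 0.2655]
orientation: [180.0, 0.0, -163.1]
force: [0.5, -0.1, 0.4]
opening: 0.0351
51 [330.9 301.6] [ -3. -23.]
76 [348.9 323.6] [ 3. 51.]
70 [377.8 335.3] [-23. 107.]
573 [372.8 352.8] [ 12. 139.]
```

The nuts are at rest at stand (3,51) and (-23,107), both within limits. The other two blobs are the jar's shadow and the board. Handing in.

```bash
python3 -c "
from plant import close_job
print(close_job())"
```

```text
the job is handed in; nothing more can be done
None
```

The job is done and handed in at about 21.7 s of the 58 s allowed. I turned the cap about 86° counter-clockwise, lifted it off and set it on the cork pad. Then I pinched the red crank, swung it to the 120° stop and pulled the gripper clear.

- **Cap:** the last pictures show it upright. Its centre measures about stand (18…22, -146…-145) mm, against a pad centre of (20, -145).
- **Hazelnuts:** both lie in the bowl at about stand (3, 51) and (-23, 107) mm. They did not move across three looks over about 2 s.
- **Robot:** it touches nothing; the force reading is near zero. The highest wrist force I read was about 9 N.
- **Disagreements:** the two ways of measuring the nuts differed by up to about 5 mm, still within the limits. One nut network call reported nothing while both nuts were plainly visible.

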